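# Check a base plate's pads for rock with a straightedge and press the proud pad level

## Robot

A 6-joint arm with a two-finger parallel gripper is mounted at the origin on a cart in front of the work surface, level with it; the furniture and walls round the work are solid. World frame = base frame: x ahead of the robot, y to its left, z up, the work surface at z = 0. Lengths are in m, angles in rad, forces in N, time in s.
With the tool pointing down it reaches from about 0.275 to 1 m from the base axis. Payload 8.4 kg.
Tool frame: the origin (TCP) lies on the centre line of the jaws, within the pads' length; the fingertips stand 17 mm ahead of it and the grasp point (between the pads) lies 2 mm behind it; z points along the fingers, y is the direction in which the jaws open and shut (so a half turn about z gives the same grasp; the last joint's range is limited). The gripper opens to 85 mm and grips with 20 to 120 N. Pads are 22 mm wide; open, the fingers measure 114 mm over their backs; the gripper's body (76 mm by 85 mm) begins 54 mm behind the grasp point. The pads swing forward as they close: fully open they stand 13 mm farther back than shut.
Start: joints at [1.311, 0.353, 1.633, -0, 1.155, -0.002], TCP at [0.159, 0.604, 0.248] pointing down, gripper open.
Joint ranges: [-2.63, 2.63], [-0.92, 2.1], [0.06, 2.66], [-1.3, 4.44], [0, 2.69], [-3.02, 3.02]. Speed limits (rad/s): [2.22, 2.22, 2.79, 3.14, 3.14, 3.14].

## Interface

Orientations are given as a rotation vector (axis times angle).
In Python, from rig import robot, imaging gives the robot as it stands.
- The arm moves only by the tool carry_out, never from a script. Its argument "deltas" is a list of rows, each an object of numbers: "jaw": the closure in counts, from 0 (fully open) to 255 (shut); "tx", "ty", "tz": the shift along the world's x, y, z in cm; "wx", "wy", "wz": the turn, a rotation vector about the world's x, y, z in rad. A call has 1 to 8 rows; each row shifts and turns the commanded pose from where the row before left it; what a row does not reach is not made up. A row lasts 1/12 s, in which the tool goes at most 41.7 mm and 7.16 degrees, less where a joint would pass 70% of its speed; a pose out of reach is approached as far as the arm can. A call is refused whole if a number of a shift passes 4.17 or a number of a turn 0.125, either way. A call with a gripper value outside its range is refused whole. The fingers move at their own pace and stop on an object; "force" is the grip in N (left out, the last holds). Time passes only in rows, so rows that do not move let the fingers close. It gives the time, the measured TCP pose, the force and the opening at its end, in the units of the state.
- robot.state(): the state, without advancing time (a new reading comes with each control period).
- imaging.read_camera(name): name is "side" or "top"; returns (picture, depth): 384x512x3 uint8, red, green, blue; 384x512 float32, m along the optical axis (not along the pixel's ray), 0 where there is no reading.
- imaging.calibration(name): a dict with "K" (3x3 intrinsics, pixels), "rvec" (rotation vector, rad) and "tvec" (3), from world to camera coordinates, as OpenCV has them. Camera axes: x right, y down, z forward; pixel columns grow to the right and rows downward; lengths in m; the calibration is good to about 2 mm. A picture is of the moment at which its call begins. calibration takes no time and is no camera call.
- robot.hand_in(): hands the job in, once; it reports no verdict.
Trained networks look in the newest picture that a camera, given by its name, has taken for a name from the list of things; names that differ only in an ending like _2 or _b are one class to them, and where a whole thing is asked for, a point or a joint stands for the part that bears it (a point fixed in the world has none). Each returns a list of dicts, best first, with "p" (0 to 1); they miss things now and then, are a little off and sometimes report something else, mostly with a low value. They report only what shows in the picture. A call takes as long as a camera call.
- imaging.boxes_of(camera, label): "centre" ([row, column] in pixels, amid what is visible of it).
The state is a dict: "clock": time; "q": joint angles; "joint_vel": joint speeds; "effort": joint torques, N m; "eef_pos": TCP position; "tool_rot": TCP orientation; "contact_force": force on the tool from outside, world axes, zero at the start; "moment": the same for the moment, N m; "finger_gap": finger opening in m.
Only numpy, scipy, OpenCV 4.12 (cv2) and the standard library are available. Lean on these libraries where they do the work, as an engineer would, in place of code of your own. Each camera call takes 0.05 s, during which the arm holds its last target. There are 200 camera calls.

## Task

Lay the white straightedge flat along the three pads of the grey machine base and let go of it; it will rest on the proud brass centre pad. With the closed gripper press its left end gently down onto the left steel pad, then its right end down onto the right steel pad, to feel it rock, without driving the brass pad in. Then press on the middle of the straightedge until the brass pad is level with the two steel pads and the straightedge no longer rocks, and leave it lying there across all three; press gently, never more than 40 N, and leave the loose bearing and clevis alone.

Things in the scene. Friction and masses are not known exactly. Their poses are not given: they have to be found in the camera images.
- straightedge: White plastic scale bar used as straightedge, one straight bar 330 mm long (its own y), 28 mm wide (its own x, from -15 to +13 mm), 8 mm thick, about 90 g. Starts lying flat on the table, left of the base plate, pointing roughly away from the robot. Origin: centre of its underside; z up through its thickness. Either end may go on either pad.
- base_plate: Foot of a grey machine base, fixed: 100 mm (x) by 316 mm (y, across the robot's view), 12 mm high; origin centre of underside, on the table. On it, shimmed to a height that must be felt, the bed, 70 x 306 mm, with pads in a row along y: steel at y = +145 (left) and -145 mm (right), 64 x 20 mm; brass at y = 0. Steel tops: equal, 42 to 58 mm above the table, 13 mm above the bed.
- centre_pad (a joint): Height of the brass pad's top above the steel pads' tops, m: starts proud, 0.005 to 0.009; 0 is level; negative is too deep (end stop -0.005). Pad 24 mm (x) by 16 mm (y), press-fitted: no spring, stays where left, slides down only under about 6 N or more, also if the straightedge is laid on it that hard.
- bearing: loose ball bearing, 52 mm across, 15 mm high, a bystander between robot and base plate; origin centre of underside
- left_end (a point): point on the foot straight below the centre of the left steel pad (base_plate y = +145 mm), 12 mm above the table; it does not tell the pad's height
- right_end (a point): point on the foot straight below the centre of the right steel pad (base_plate y = -145 mm), 12 mm above the table; it does not tell the pad's height
- middle (a point): point on the foot straight below the centre of the brass centre pad (base_plate y = 0 mm), 12 mm above the table; it does not tell the pad's height
- clevis: loose grey shackle-shaped clevis, 68 x 65 x 18 mm, a bystander at the near right; origin centre of underside

How it is judged:
On the way, in this order (a step that is already met when the one before it is completed fails the run):
1. the straightedge lies along the pads on the proud brass pad, let go (centre within 20 mm of the base's middle, within 0.15 rad of its line, the brass pad still 3.5 mm proud) (horizontal distance between straightedge and middle below 0.02 m and angle between the y axis of straightedge and the y axis of base_plate, either way round below 0.15 rad and contact force between straightedge and base_plate above 0.2 N and contact force between straightedge and the fingers below 0.05 N and value of joint centre_pad above 0.0035 m), for 0.2 s.
2. its left end is pressed onto the left steel pad with 4 N or more, the gripper within 50 mm of that pad, while the straightedge still tilts over the brass pad by more than 0.02 rad (horizontal distance between the grasp point and left_end below 0.05 m and angle between straightedge's own z axis and vertical above 0.02 rad and contact force between straightedge and base_plate above 4 N), for 0.2 s.
3. then its right end is pressed onto the right steel pad with 4 N or more, the gripper within 50 mm of that pad, while the straightedge still tilts over the brass pad by more than 0.02 rad (horizontal distance between the grasp point and right_end below 0.05 m and angle between straightedge's own z axis and vertical above 0.02 rad and contact force between straightedge and base_plate above 4 N), for 0.2 s.
4. the straightedge is pressed down with 5 N or more, the brass pad level within 1.5 mm and the straightedge level within 0.012 rad (value of joint centre_pad between -0.0015 and 0.0015 m and angle between straightedge's own z axis and vertical below 0.012 rad and contact force between straightedge and base_plate above 5 N), for 0.2 s.
At the end, for the whole second after the job is handed in: The brass pad is level with the steel pads within 1.5 mm; the straightedge lies still on the base along all three pads, its centre within 20 mm of the base's middle, within 0.15 rad of its line and level within 0.012 rad (value of joint centre_pad between -0.0015 and 0.0015 m and horizontal distance between straightedge and middle below 0.02 m and angle between the y axis of straightedge and the y axis of base_plate, either way round below 0.15 rad and angle between straightedge's own z axis and vertical below 0.012 rad and contact force between straightedge and base_plate above 0.2 N and linear speed of straightedge below 0.01 m/s); the robot touches nothing.
It fails at once if the straightedge is pressed on the base with more than 40 N (contact force between straightedge and base_plate above 40 N).
It fails at once if the brass pad is driven more than 2 mm below level (value of joint centre_pad below -0.002 m).
It fails at once if the bearing or the clevis is moved by more than 20 mm (distance of any of bearing, clevis from where it was at the start of the episode above 0.02 m).
It also fails if it takes over 72 s, if anything falls off the work surface, if the arm or the gripper's body presses on something with over 40 N, if the wrist force passes 120 N, or if a joint passes its speed limit or range.

## Working session

There is one attempt and no reset: what is moved stays moved. The work goes in short steps, Python scripts to look and compute and a tool call to move; the robot and the scene stay as the last step left them, time stands still between calls to the robot, and variables do not carry over. Pictures are saved under pics/ and viewed, about 8 in all and at most 12, crops included, and the job is handed in when it is done.

Besides the shell and the picture viewer there is one more tool, called as name(argument=value, ...) on one line, values as JSON. carry_out: Moves the arm, as the interface text tells. Its arguments: {"type":"object","properties":{"deltas":{"type":"array","items":{"type":"object","properties":{"jaw":{"type":"number"},"tx":{"type":"number"},"ty":{"type":"number"},"tz":{"type":"number"},"wx":{"type":"number"},"wy":{"type":"number"},"wz":{"type":"number"}}}},"force":{"type":"number"}},"required":["deltas"]}

```bash
mkdir -p pics
cat > h.py <<'E'
import numpy as np, cv2
from rig import robot, imaging
def look(name):
    im,d=imaging.read_camera(name); c=imaging.calibration(name)
    K=np.array(c["K"]);R=cv2.Rodrigues(np.array(c["rvec"],float))[0];t=np.array(c["tvec"],float).ravel()
    v,u=np.mgrid[:384,:512]
    P=np.stack([(u-K[0,2])/K[0,0]*d,(v-K[1,2])/K[1,1]*d,d],-1)
    W=(P-t)@R
    W[d==0]=np.nan
    return im,W
def save(im,n,s=1): cv2.imwrite("pics/"+n,cv2.resize(im[...,::-1],None,fx=s,fy=s))
E
python3 - <<'E'
from h import *
np.set_printoptions(precision=4,suppress=True)
a=[]
for n in("top","side"):
    im,W=look(n);a.append(im)
    for l in("straightedge","base_plate","centre_pad","bearing","clevis"):
        for b in imaging.boxes_of(n,l)[:2]:
            r,c=[int(round(x)) for x in b["centre"]];print(n,l,round(b["p"],2),r,c,W[r,c])
    np.save(n+"W.npy",W);np.save(n+".npy",im)
    save(im,n+"0.png",1.5)
print(robot.state())
E
```

```text
top straightedge 0.77 182 159 [0.5269 0.2882 0.0099]
top straightedge 0.2 177 294 [ 0.533  -0.0926  0.0593]
top base_plate 0.88 179 292 [ 0.5295 -0.0892  0.0354]
top bearing 0.65 236 228 [0.371  0.0931 0.0033]
top clevis 0.56 228 368 [ 0.3894 -0.3064  0.0094]
side straightedge 0.6 164 214 [0.5262 0.2848 0.0053]
side base_plate 0.74 228 291 [ 0.5164 -0.1409  0.0336]
side centre_pad 0.68 212 287 [ 0.5282 -0.106   0.0572]
side bearing 0.64 212 201 [0.3669 0.0659 0.0114]
side clevis 0.69 308 281 [ 0.3537 -0.3217  0.0158]
{'clock': 0.6, 'q': array([ 1.3106,  0.353 ,  1.6334,  0.    ,  1.1552, -0.0024]), 'joint_vel': array([ 0.0022,  0.0001, -0.0002, -0.0009, -0.0003, -0.0014]), 'effort': array([ -0.0003, -60.4869, -34.2312,  -0.    ,   0.0017,  -0.    ]), 'eef_pos': array([0.1593, 0.6044, 0.2483]), 'tool_rot': array([-0.4038, -3.1155, -0.    ]), 'contact_force': array([-0.4726,  0.5006, -0.0169]), 'moment': array([ 0.0513, -0.0174, -0.0155]), 'finger_gap': 0.08487869695200331}
```

View pics/top0.png

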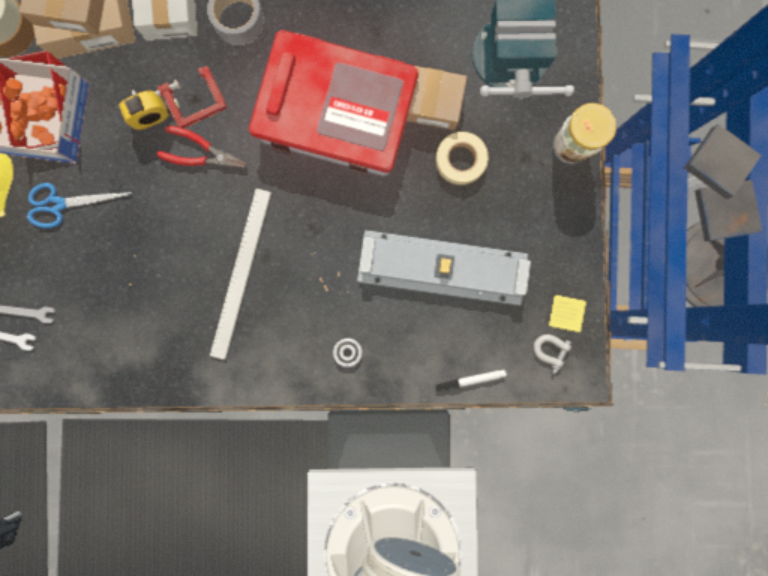

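View pics/side0.png

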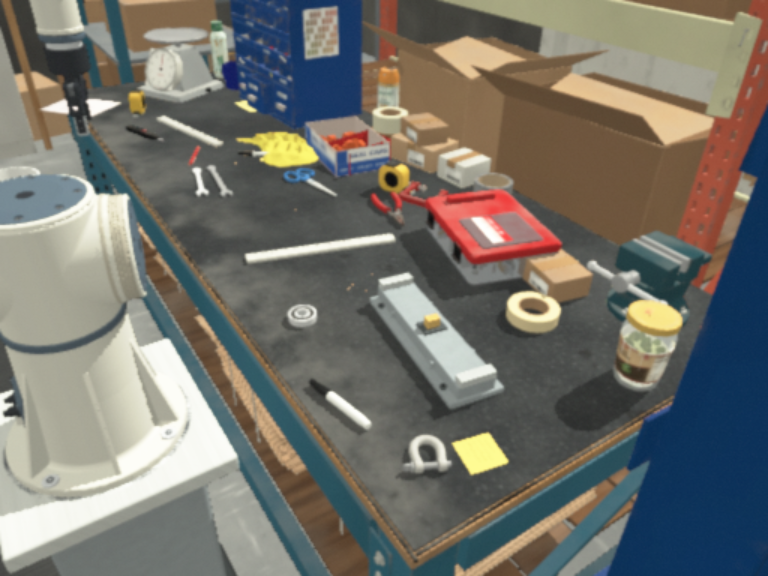

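The top view (1.5× scale) shows the straightedge from (262,191) to (219,357), the base pads at (368,255), (445,265) and (522,277), and the bearing at (347,352), all clear of each other. Next I'll fit the poses.

Run:
```python
from h import *
np.set_printoptions(precision=4,suppress=True)
im=np.load("top.npy").astype(int);W=np.load("topW.npy")
def box(m,rows,cols):
    k=np.zeros(m.shape,bool);k[rows[0]:rows[1],cols[0]:cols[1]]=1;return m&k
def rect(m,n):
    p=W[m];r=cv2.minAreaRect(p[:,:2].astype(np.float32));
    b=cv2.boxPoints(r);e=max((b[1]-b[0],b[2]-b[1]),key=np.linalg.norm)
    if e[1]<0:e=-e
    print(n,m.sum(),"c",np.array(r[0]),"size",r[1],"dir(from x)",np.arctan2(e[1],e[0]),"z med",np.nanmedian(p[:,2]))
se=box(im.min(-1)>140,(120,245),(138,185)); rect(se,"se")
bp=box((W[...,2]>0.02),(145,215),(230,360)); rect(bp,"bed")
z=W[...,2]
for n,c in(("L",(236,256)),("R",(340,358)),("C",(286,306))):
    m=box(z>0.0,(145,215),c); 
    zz=z[m]; print(n,np.percentile(zz,[10,50,80,90,95,99]))
    mm=m&(z>np.percentile(zz,99)-0.006); rect(mm,n+"top")
# side
W=np.load("sideW.npy");z=W[...,2]
for n,(r,c) in(("L",(188,265)),("R",(249,316)),("C",(214,288))):
    print("side",n,W[r-1:r+2,c].round(4).tolist())
im=np.load("side.npy").astype(int)
se=box(im.min(-1)>140,(150,180),(160,266)); rect(se,"se side")
```

```text
se 1229 c [0.5278 0.2853] size (0.024412453174591064, 0.3339315950870514) dir(from x) 2.840346 z med 0.007751816964051817
bed 2824 c [ 0.5352 -0.0988] size (0.31017881631851196, 0.08359259366989136) dir(from x) 1.4218234 z med 0.036799909042115185
L [0.0008 0.015  0.0437 0.0496 0.0508 0.0524]
Ltop 158 c [0.5567 0.0445] size (0.01996816135942936, 0.06339702010154724) dir(from x) 2.990033 z med 0.049731028427604004
R [0.0004 0.0111 0.0474 0.05   0.0509 0.0524]
Rtop 152 c [ 0.5126 -0.2417] size (0.02026984840631485, 0.06289660930633545) dir(from x) 3.007925 z med 0.04953763989902442
C [0.0009 0.0334 0.0389 0.0418 0.0554 0.0589]
Ctop 53 c [ 0.5346 -0.0988] size (0.015788722783327103, 0.02440020814538002) dir(from x) 2.975002 z med 0.05779761870086088
side L [[0.5555, 0.0334, 0.0461], [0.5545, 0.0317, 0.044], [0.5539, 0.0307, 0.0414]]
side R [[0.5083, -0.2454, 0.0495], [0.5065, -0.2476, 0.049], [0.5058, -0.2487, 0.0471]]
side C [[0.5288, -0.1096, 0.056], [0.5292, -0.1093, 0.0525], [0.5296, -0.1093, 0.049]]
se side 623 c [0.5279 0.2882] size (0.051175281405448914, 0.3295079469680786) dir(from x) 2.862315 z med 0.006563033697422843
```

carry_out(deltas=[{"tx": 2.3, "ty": -2.0, "tz": -0.9, "jaw": 0}, {"tx": 2.3, "ty": -2.0, "tz": -0.9}, {"tx": 2.3, "ty": -2.0, "tz": -0.9}, {"tx": 2.3, "ty": -2.0, "tz": -0.9}, {"tx": 2.3, "ty": -2.0, "tz": -0.9}, {"tx": 2.3, "ty": -2.0, "tz": -0.9}, {"tx": 2.3, "ty": -2.0, "tz": -0.9}, {"tx": 2.3, "ty": -2.0, "tz": -0.9}], force=40)

```text
$.deltas[0]: bad value
```

carry_out(deltas=[{"tx": 2.3, "ty": -2.0, "tz": -0.9, "wz": -0.02}, {"tx": 2.3, "ty": -2.0, "tz": -0.9, "wz": -0.02}, {"tx": 2.3, "ty": -2.0, "tz": -0.9}, {"tx": 2.3, "ty": -2.0, "tz": -0.9}, {"tx": 2.3, "ty": -2.0, "tz": -0.9}, {"tx": 2.3, "ty": -2.0, "tz": -0.9}, {"tx": 2.3, "ty": -2.0, "tz": -0.9}, {"tx": 2.3, "ty": -2.0, "tz": -0.9}, {}])

```text
$.deltas[0]: bad value
```

carry_out(deltas=[{"tx": 0}, {"tx": 0}, {"tx": 0}])

```text
$.deltas[0]: bad value
```

carry_out(deltas=[{"tx": 2.3, "ty": -2.0, "tz": -0.9, "wx": 0, "wy": 0, "wz": 0, "jaw": 0}, {"tx": 2.3, "ty": -2.0, "tz": -0.9, "wx": 0, "wy": 0, "wz": 0, "jaw": 0}, {"tx": 2.3, "ty": -2.0, "tz": -0.9, "wx": 0, "wy": 0, "wz": 0, "jaw": 0}, {"tx": 2.3, "ty": -2.0, "tz": -0.9, "wx": 0, "wy": 0, "wz": 0, "jaw": 0}, {"tx": 2.3, "ty": -2.0, "tz": -0.9, "wx": 0, "wy": 0, "wz": 0, "jaw": 0}, {"tx": 2.3, "ty": -2.0, "tz": -0.9, "wx": 0, "wy": 0, "wz": 0, "jaw": 0}, {"tx": 2.3, "ty": -2.0, "tz": -0.9, "wx": 0, "wy": 0, "wz": 0, "jaw": 0}, {"tx": 2.3, "ty": -2.0, "tz": -0.9, "wx": 0, "wy": 0, "wz": 0, "jaw": 0}], force=40)

```text
clock: 1.27
eef_pos: [0.3443, 0.4433, 0.1761]
tool_rot: [0.404, 3.115, 0.001]
contact_force: [0.3, 1.0, 0.7]
finger_gap: 0.0856
```

carry_out(deltas=[{"tx": 2.3, "ty": -2.0, "tz": -0.9, "wx": 0, "wy": 0, "wz": -0.02, "jaw": 0}, {"tx": 2.3, "ty": -2.0, "tz": -0.9, "wx": 0, "wy": 0, "wz": -0.02, "jaw": 0}, {"tx": 2.3, "ty": -2.0, "tz": -0.9, "wx": 0, "wy": 0, "wz": 0, "jaw": 0}, {"tx": 2.3, "ty": -2.0, "tz": -0.9, "wx": 0, "wy": 0, "wz": 0, "jaw": 0}, {"tx": 2.3, "ty": -2.0, "tz": -0.9, "wx": 0, "wy": 0, "wz": 0, "jaw": 0}, {"tx": 2.3, "ty": -2.0, "tz": -0.9, "wx": 0, "wy": 0, "wz": 0, "jaw": 0}, {"tx": 2.3, "ty": -2.0, "tz": -0.9, "wx": 0, "wy": 0, "wz": 0, "jaw": 0}, {"tx": 2.3, "ty": -2.0, "tz": -0.9, "wx": 0, "wy": 0, "wz": 0, "jaw": 0}])

```text
clock: 1.93
eef_pos: [0.5285, 0.2832, 0.104]
tool_rot: [0.466, 3.107, 0.0]
contact_force: [-0.7, 0.0, 1.3]
finger_gap: 0.0854
```

carry_out(deltas=[{"tx": 0, "ty": 0, "tz": 0, "wx": 0, "wy": 0, "wz": 0, "jaw": 0}, {"tx": 0, "ty": 0, "tz": 0, "wx": 0, "wy": 0, "wz": 0, "jaw": 0}])

```text
clock: 2.1
eef_pos: [0.528, 0.2832, 0.1037]
tool_rot: [-0.47, -3.105, 0.001]
contact_force: [-0.2, 0.9, -0.6]
finger_gap: 0.0854
```

carry_out(deltas=[{"tx": 0, "ty": 0.2, "tz": -1.7, "wx": 0, "wy": 0, "wz": 0, "jaw": 140}, {"tx": 0, "ty": 0, "tz": -1.7, "wx": 0, "wy": 0, "wz": 0, "jaw": 140}, {"tx": 0, "ty": 0, "tz": -1.7, "wx": 0, "wy": 0, "wz": 0, "jaw": 140}, {"tx": 0, "ty": 0, "tz": -1.5, "wx": 0, "wy": 0, "wz": 0, "jaw": 140}, {"tx": 0, "ty": 0, "tz": -1.0, "wx": 0, "wy": 0, "wz": 0, "jaw": 140}, {"tx": 0, "ty": 0, "tz": -0.6, "wx": 0, "wy": 0, "wz": 0, "jaw": 140}, {"tx": 0, "ty": 0, "tz": -0.3, "wx": 0, "wy": 0, "wz": 0, "jaw": 140}, {"tx": 0, "ty": 0, "tz": 0, "wx": 0, "wy": 0, "wz": 0, "jaw": 140}])

```text
clock: 2.77
eef_pos: [0.527, 0.2867, 0.0192]
tool_rot: [-0.465, -3.107, 0.0]
contact_force: [1.0, -0.0, 0.6]
finger_gap: 0.0383
```

carry_out(deltas=[{"tx": 0, "ty": 0, "tz": -0.1, "wx": 0, "wy": 0, "wz": 0, "jaw": 150}, {"tx": 0, "ty": 0, "tz": -0.1, "wx": 0, "wy": 0, "wz": 0, "jaw": 150}, {"tx": 0, "ty": 0, "tz": 0, "wx": 0, "wy": 0, "wz": 0, "jaw": 150}])

```text
clock: 3.02
eef_pos: [0.5277, 0.2865, 0.0178]
tool_rot: [0.466, 3.106, 0.001]
contact_force: [-0.5, -0.1, 0.9]
finger_gap: 0.0353
```

carry_out(deltas=[{"tx": 0, "ty": 0, "tz": 0, "wx": 0, "wy": 0, "wz": 0, "jaw": 255}, {"tx": 0, "ty": 0, "tz": 0, "wx": 0, "wy": 0, "wz": 0, "jaw": 255}, {"tx": 0, "ty": 0, "tz": 0, "wx": 0, "wy": 0, "wz": 0, "jaw": 255}, {"tx": 0, "ty": 0, "tz": 0, "wx": 0, "wy": 0, "wz": 0, "jaw": 255}, {"tx": 0, "ty": 0, "tz": 0, "wx": 0, "wy": 0, "wz": 0, "jaw": 255}])

```text
clock: 3.43
eef_pos: [0.5278, 0.2865, 0.018]
tool_rot: [0.466, 3.106, 0.001]
contact_force: [-0.8, -1.0, 6.7]
finger_gap: 0.0264
```

carry_out(deltas=[{"tx": 0, "ty": 0, "tz": 0.5, "wx": 0, "wy": 0, "wz": 0, "jaw": 255}, {"tx": 0, "ty": 0, "tz": 1.0, "wx": 0, "wy": 0, "wz": 0, "jaw": 255}, {"tx": 0, "ty": 0, "tz": 2.0, "wx": 0, "wy": 0, "wz": 0, "jaw": 255}, {"tx": 0, "ty": 0, "tz": 2.5, "wx": 0, "wy": 0, "wz": 0, "jaw": 255}, {"tx": 0, "ty": 0, "tz": 2.5, "wx": 0, "wy": 0, "wz": 0, "jaw": 255}, {"tx": 0, "ty": 0, "tz": 2.0, "wx": 0, "wy": 0, "wz": 0, "jaw": 255}, {"tx": 0, "ty": 0, "tz": 1.0, "wx": 0, "wy": 0, "wz": 0, "jaw": 255}, {"tx": 0, "ty": 0, "tz": 0, "wx": 0, "wy": 0, "wz": 0, "jaw": 255}])

```text
clock: 4.1
eef_pos: [0.5287, 0.287, 0.1352]
tool_rot: [0.466, 3.103, 0.004]
contact_force: [0.6, 0.9, -1.3]
finger_gap: 0.0263
```

Run:
```python
from h import *
im,W=look("side");save(im,"lift.png",1.5)
```

```text
(no output)
```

View pics/lift.png

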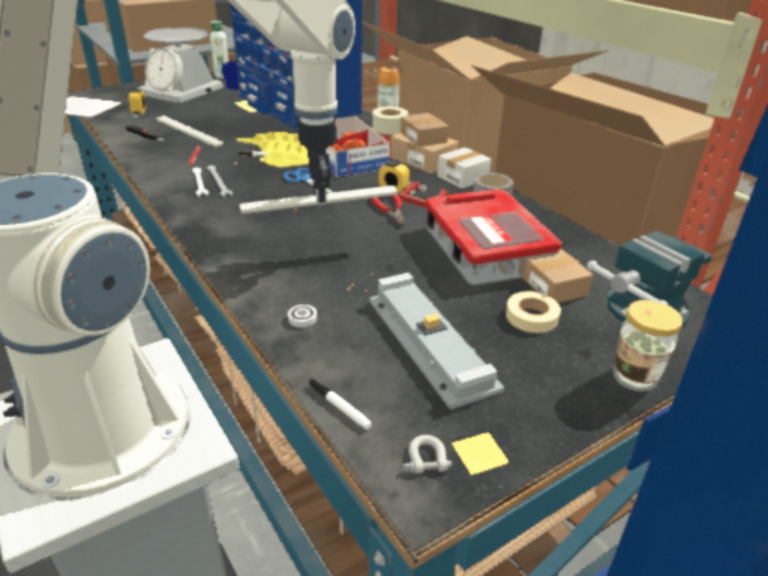

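The bar is in the grip, level, running from (240,208) to (396,190). I'll check the red box height before carrying it over.

Run:
```python
from h import *
W=np.load("topW.npy");r=W[20:118,166:280].reshape(-1,3);r=r[r[:,2]>.03]
print(r.min(0),np.percentile(r[:,2],[50,99]))
from rig import robot;s=robot.state();print(s["q"],s["contact_force"])
```

```text
[ 0.70701454 -0.05715385  0.03017135] [0.07440248 0.08860298]
[ 4.94958936e-01  4.43896237e-01  1.78316786e+00  3.31132416e-05
  9.12268039e-01 -7.78006927e-01] [ 0.62578505 -0.72302079 -0.38377574]
```

carry_out(deltas=[{"tx": 0.05, "ty": -3.2, "tz": 0, "wx": 0, "wy": 0, "wz": -0.1187, "jaw": 255}, {"tx": 0.05, "ty": -3.2, "tz": 0, "wx": 0, "wy": 0, "wz": -0.1187, "jaw": 255}, {"tx": 0.05, "ty": -3.2, "tz": 0, "wx": 0, "wy": 0, "wz": -0.1187, "jaw": 255}, {"tx": 0.05, "ty": -3.2, "tz": 0, "wx": 0, "wy": 0, "wz": -0.1187, "jaw": 255}, {"tx": 0.05, "ty": -3.2, "tz": 0, "wx": 0, "wy": 0, "wz": -0.1187, "jaw": 255}, {"tx": 0.05, "ty": -3.2, "tz": 0, "wx": 0, "wy": 0, "wz": -0.1187, "jaw": 255}, {"tx": 0.05, "ty": -3.2, "tz": 0, "wx": 0, "wy": 0, "wz": -0.1187, "jaw": 255}, {"tx": 0.05, "ty": -3.2, "tz": 0, "wx": 0, "wy": 0, "wz": -0.1187, "jaw": 255}])

```text
clock: 4.82
eef_pos: [0.53, 0.0288, 0.1307]
tool_rot: [-1.841, -2.543, 0.003]
contact_force: [0.2, -0.0, -1.0]
finger_gap: 0.0267
```

carry_out(deltas=[{"tx": 0.05, "ty": -3.2, "tz": 0, "wx": 0, "wy": 0, "wz": -0.1187, "jaw": 255}, {"tx": 0.05, "ty": -3.2, "tz": 0, "wx": 0, "wy": 0, "wz": -0.1187, "jaw": 255}, {"tx": 0.05, "ty": -3.2, "tz": 0, "wx": 0, "wy": 0, "wz": -0.1187, "jaw": 255}, {"tx": 0.05, "ty": -3.2, "tz": 0, "wx": 0, "wy": 0, "wz": -0.1187, "jaw": 255}, {"tx": 0, "ty": 0, "tz": 0, "wx": 0, "wy": 0, "wz": 0, "jaw": 255}, {"tx": 0, "ty": 0, "tz": 0, "wx": 0, "wy": 0, "wz": 0, "jaw": 255}, {"tx": 0, "ty": 0, "tz": 0, "wx": 0, "wy": 0, "wz": 0, "jaw": 255}])

```text
clock: 5.4
eef_pos: [0.5324, -0.0974, 0.1311]
tool_rot: [-2.381, -2.046, 0.002]
contact_force: [-0.2, 0.5, -0.3]
finger_gap: 0.0267
```

Run:
```python
from h import *
s=robot.state();r=s["tool_rot"];print(s["eef_pos"],r,"jawdir",2*np.arctan2(r[1],r[0])-np.pi/2,s["contact_force"])
im,W=look("top");c=np.hstack([im[120:250,210:390]])
im2,W2=look("side")
save(np.vstack([np.hstack([c]),im2[100:290,200:380][:190]]),"ab.png",2.0 if 1 else 1)
```

```text
[ 0.53242661 -0.09736565  0.1310975 ] [-2.38106946e+00 -2.04642922e+00  1.87064860e-03] jawdir -6.434062904379028 [-0.16345555  0.53176211 -0.344713  ]
```

View pics/ab.png

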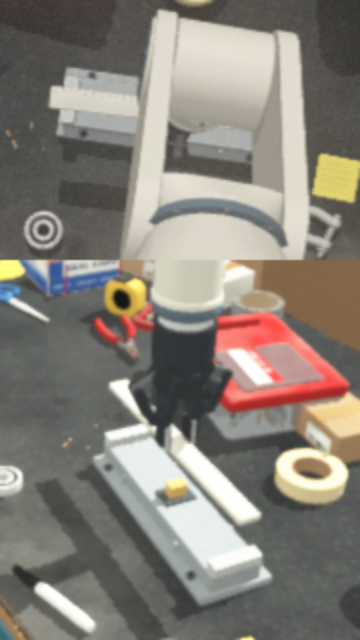

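carry_out(deltas=[{"tx": 0.2, "ty": -0.15, "tz": -1.0, "wx": 0, "wy": 0, "wz": 0, "jaw": 255}, {"tx": 0, "ty": 0, "tz": -1.5, "wx": 0, "wy": 0, "wz": 0, "jaw": 255}, {"tx": 0, "ty": 0, "tz": -1.2, "wx": 0, "wy": 0, "wz": 0, "jaw": 255}, {"tx": 0, "ty": 0, "tz": -0.8, "wx": 0, "wy": 0, "wz": 0, "jaw": 255}, {"tx": 0, "ty": 0, "tz": -0.4, "wx": 0, "wy": 0, "wz": 0, "jaw": 255}, {"tx": 0, "ty": 0, "tz": -0.2, "wx": 0, "wy": 0, "wz": 0, "jaw": 255}, {"tx": 0, "ty": 0, "tz": 0, "wx": 0, "wy": 0, "wz": 0, "jaw": 255}, {"tx": 0, "ty": 0, "tz": 0, "wx": 0, "wy": 0, "wz": 0, "jaw": 255}])

```text
clock: 6.17
eef_pos: [0.5356, -0.0991, 0.0815]
tool_rot: [2.383, 2.047, 0.0]
contact_force: [-0.6, -0.1, -0.3]
finger_gap: 0.0266
```

Run:
```python
from h import *
im,W=look("side");save(im[170:280,230:360],"c.png",5)
# height of bar near right/left ends from depth
from rig import robot; print(robot.state()["eef_pos"],robot.state()["contact_force"])
g=(im.min(-1)>150)
for y in(-.23,-.19,-.15,-.05,-.01,.03):
    m=g&(abs(W[...,1]-y)<.008)&(W[...,0]>.48)&(W[...,0]<.62)&(W[...,2]>.052)
    if m.any():print(y,m.sum(),np.median(W[m],0),np.percentile(W[m][:,2],95))
```

```text
[ 0.53575053 -0.09918592  0.08171196] [ 0.86177269  0.80573237 -1.16922539]
-0.23 62 [ 0.51576355 -0.23059647  0.07054298] 0.07235332186727242
-0.19 61 [ 0.52000216 -0.19070875  0.07040563] 0.07243338844779684
-0.15 792 [ 0.49233038 -0.1541822   0.4536405 ] 0.5006208334524569
-0.05 94 [ 0.49852215 -0.04814151  0.39188634] 0.4125335826139546
-0.01 14 [ 0.53430729 -0.01104814  0.06992521] 0.0716704755229077
0.03 19 [0.54142162 0.03125432 0.069786  ] 0.07242622158059565
```

View pics/c.png

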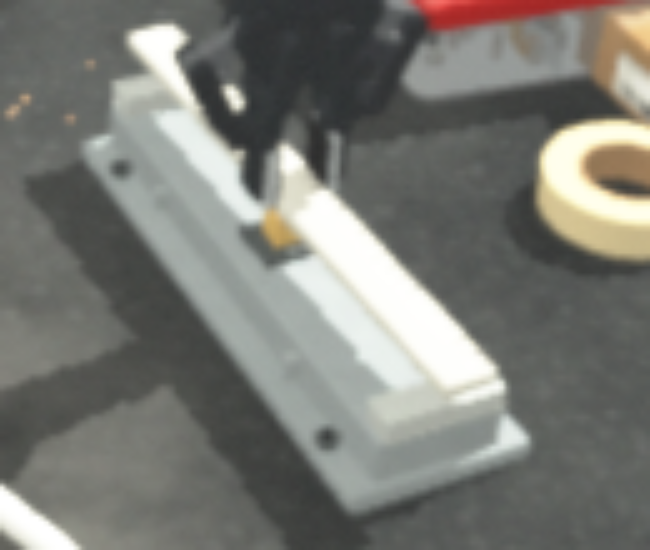

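The bar is level and over the pad line, about 5 mm above the brass pad. I'll lower it in small steps.

carry_out(deltas=[{"tx": 0, "ty": 0, "tz": -0.15, "wx": 0, "wy": 0, "wz": 0, "jaw": 255}, {"tx": 0, "ty": 0, "tz": -0.15, "wx": 0, "wy": 0, "wz": 0, "jaw": 255}, {"tx": 0, "ty": 0, "tz": -0.1, "wx": 0, "wy": 0, "wz": 0, "jaw": 255}, {"tx": 0, "ty": 0, "tz": 0, "wx": 0, "wy": 0, "wz": 0, "jaw": 255}])

```text
clock: 6.55
eef_pos: [0.5353, -0.0992, 0.0772]
tool_rot: [-2.383, -2.047, 0.0]
contact_force: [-0.1, 0.1, -0.0]
finger_gap: 0.0265
```

carry_out(deltas=[{"tx": 0, "ty": 0, "tz": -0.05, "wx": 0, "wy": 0, "wz": 0, "jaw": 255}, {"tx": 0, "ty": 0, "tz": 0, "wx": 0, "wy": 0, "wz": 0, "jaw": 255}])

```text
clock: 6.72
eef_pos: [0.5353, -0.0991, 0.0767]
tool_rot: [-2.383, -2.047, 0.0]
contact_force: [0.2, 0.1, -0.7]
finger_gap: 0.0265
```

carry_out(deltas=[{"tx": 0, "ty": 0, "tz": -0.04, "wx": 0, "wy": 0, "wz": 0, "jaw": 255}, {"tx": 0, "ty": 0, "tz": 0, "wx": 0, "wy": 0, "wz": 0, "jaw": 255}])

```text
clock: 6.88
eef_pos: [0.5353, -0.0992, 0.0763]
tool_rot: [-2.383, -2.047, 0.0]
contact_force: [-0.5, -0.5, -0.8]
finger_gap: 0.0266
```

carry_out(deltas=[{"tx": 0, "ty": 0, "tz": -0.04, "wx": 0, "wy": 0, "wz": 0, "jaw": 255}, {"tx": 0, "ty": 0, "tz": 0, "wx": 0, "wy": 0, "wz": 0, "jaw": 255}])

```text
clock: 7.05
eef_pos: [0.5353, -0.0991, 0.0759]
tool_rot: [-2.383, -2.047, 0.0]
contact_force: [0.3, -0.2, -0.8]
finger_gap: 0.0265
```

carry_out(deltas=[{"tx": 0, "ty": 0, "tz": -0.03, "wx": 0, "wy": 0, "wz": 0, "jaw": 255}, {"tx": 0, "ty": 0, "tz": 0, "wx": 0, "wy": 0, "wz": 0, "jaw": 255}])

```text
clock: 7.22
eef_pos: [0.5354, -0.0992, 0.0758]
tool_rot: [2.383, 2.047, -0.0]
contact_force: [0.4, 0.0, 1.9]
finger_gap: 0.0262
```

carry_out(deltas=[{"tx": 0, "ty": 0, "tz": 0, "wx": 0, "wy": 0, "wz": 0, "jaw": 130}, {"tx": 0, "ty": 0, "tz": 0, "wx": 0, "wy": 0, "wz": 0, "jaw": 130}, {"tx": 0, "ty": 0, "tz": 0, "wx": 0, "wy": 0, "wz": 0, "jaw": 130}, {"tx": 0, "ty": 0, "tz": 0, "wx": 0, "wy": 0, "wz": 0, "jaw": 130}, {"tx": 0, "ty": 0, "tz": 0, "wx": 0, "wy": 0, "wz": 0, "jaw": 130}, {"tx": 0, "ty": 0, "tz": 0, "wx": 0, "wy": 0, "wz": 0, "jaw": 130}, {"tx": 0, "ty": 0, "tz": 0, "wx": 0, "wy": 0, "wz": 0, "jaw": 130}])

```text
clock: 7.8
eef_pos: [0.5354, -0.0992, 0.0757]
tool_rot: [2.383, 2.047, 0.0]
contact_force: [0.5, 0.6, 0.5]
finger_gap: 0.0415
```

carry_out(deltas=[{"tx": 0, "ty": 0, "tz": 0.5, "wx": 0, "wy": 0, "wz": 0, "jaw": 130}, {"tx": 0, "ty": 0, "tz": 1, "wx": 0, "wy": 0, "wz": 0, "jaw": 130}, {"tx": 0, "ty": 0, "tz": 2, "wx": 0, "wy": 0, "wz": 0, "jaw": 130}, {"tx": 0, "ty": 0, "tz": 2, "wx": 0, "wy": 0, "wz": 0, "jaw": 255}, {"tx": 0, "ty": 0, "tz": 0.5, "wx": 0, "wy": 0, "wz": 0, "jaw": 255}, {"tx": 0, "ty": 0, "tz": 0, "wx": 0, "wy": 0, "wz": 0, "jaw": 255}])

```text
clock: 8.3
eef_pos: [0.5367, -0.0994, 0.1379]
tool_rot: [2.381, 2.045, 0.004]
contact_force: [-0.5, -0.2, -0.1]
finger_gap: 0.0063
```

```bash
cat > bar.py <<'E'
from h import *
import sys
im,W=look("side")
if len(sys.argv)>1: save(im[150:290,220:370],sys.argv[1],4)
d=np.array([.0441,.2862]);d/=np.linalg.norm(d);c=np.array([.5346,-.0988])
V=W[...,:2]-c; s=V@d; t=V@np.array([d[1],-d[0]])
g=(im.min(-1)>150)&(abs(t)<.03)&(abs(s)<.2)&(W[...,2]>.045)&(W[...,2]<.09)
if not len(g.nonzero()[0]): print("none")
for a in np.arange(-.18,.19,.03):
    m=g&(abs(s-a)<.015)
    if m.sum()>5:print("s %.3f n %d t %.4f z80 %.4f"%(a,m.sum(),np.median(t[m]),np.percentile(W[m][:,2],80)))
if g.any():print("s range",np.percentile(s[g],[.5,99.5]))
st=robot.state();print(st["clock"],st["eef_pos"],st["contact_force"],st["finger_gap"])
E
python3 bar.py d.png
```

```text
s -0.180 n 37 t 0.0061 z80 0.0653
s -0.150 n 216 t -0.0025 z80 0.0656
s -0.120 n 113 t 0.0043 z80 0.0660
s -0.090 n 114 t 0.0018 z80 0.0660
s -0.060 n 98 t 0.0011 z80 0.0657
s -0.030 n 93 t -0.0014 z80 0.0659
s 0.000 n 94 t -0.0028 z80 0.0658
s 0.030 n 85 t -0.0045 z80 0.0657
s 0.060 n 80 t -0.0040 z80 0.0659
s 0.090 n 77 t -0.0085 z80 0.0655
s 0.120 n 81 t -0.0099 z80 0.0659
s 0.150 n 84 t -0.0125 z80 0.0657
s range [-0.16844321  0.15736037]
8.35 [ 0.5358786  -0.09924324  0.13658516] [ 0.14687201  0.23533854 -0.64782088] 0.0002595060969427254
```

View pics/d.png

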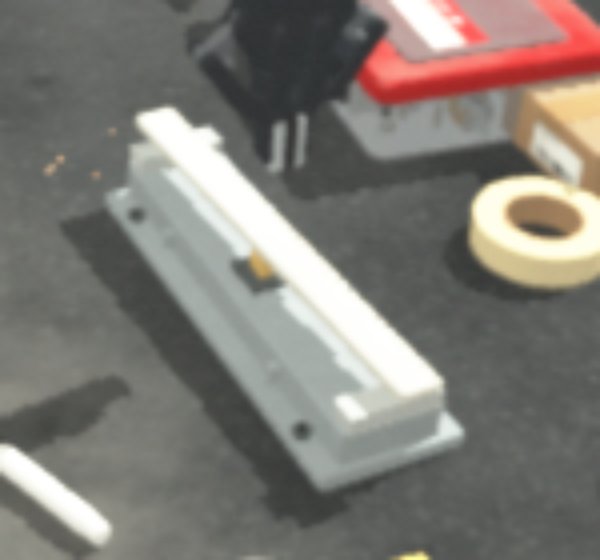

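The bar lies free and level on the brass pad: top at 0.0658 in, steel tops about 0.0496, so roughly 8 mm proud. Its yaw is about 0.06 rad, which is within tolerance. Now the left end.

carry_out(deltas=[{"tx": 0.17, "ty": 2.5, "tz": 0, "wx": 0, "wy": 0, "wz": 0, "jaw": 255}, {"tx": 0.17, "ty": 2.5, "tz": 0, "wx": 0, "wy": 0, "wz": 0, "jaw": 255}, {"tx": 0.17, "ty": 2.5, "tz": 0, "wx": 0, "wy": 0, "wz": 0, "jaw": 255}, {"tx": 0.17, "ty": 2.5, "tz": 0, "wx": 0, "wy": 0, "wz": 0, "jaw": 255}, {"tx": 0.17, "ty": 2.5, "tz": -2, "wx": 0, "wy": 0, "wz": 0, "jaw": 255}, {"tx": 0.17, "ty": 2.5, "tz": -2, "wx": 0, "wy": 0, "wz": 0, "jaw": 255}, {"tx": 0, "ty": 0, "tz": -0.6, "wx": 0, "wy": 0, "wz": 0, "jaw": 255}, {"tx": 0, "ty": 0, "tz": 0, "wx": 0, "wy": 0, "wz": 0, "jaw": 255}])

```text
clock: 9.02
eef_pos: [0.5435, 0.0516, 0.087]
tool_rot: [-2.379, -2.048, 0.006]
contact_force: [-0.1, -0.7, 0.4]
finger_gap: -0.0002
```

carry_out(deltas=[{"tx": 0, "ty": 0, "tz": -0.2, "wx": 0, "wy": 0, "wz": 0, "jaw": 255}, {"tx": 0, "ty": 0, "tz": -0.2, "wx": 0, "wy": 0, "wz": 0, "jaw": 255}, {"tx": 0, "ty": 0, "tz": -0.2, "wx": 0, "wy": 0, "wz": 0, "jaw": 255}, {"tx": 0, "ty": 0, "tz": -0.2, "wx": 0, "wy": 0, "wz": 0, "jaw": 255}, {"tx": 0, "ty": 0, "tz": -0.2, "wx": 0, "wy": 0, "wz": 0, "jaw": 255}, {"tx": 0, "ty": 0, "tz": 0, "wx": 0, "wy": 0, "wz": 0, "jaw": 255}, {"tx": 0, "ty": 0, "tz": 0, "wx": 0, "wy": 0, "wz": 0, "jaw": 255}])

```text
clock: 9.6
eef_pos: [0.5456, 0.0506, 0.0798]
tool_rot: [2.383, 2.047, 0.0]
contact_force: [0.1, -0.1, -0.3]
finger_gap: -0.0
```

```bash
python3 bar.py
```

```text
s -0.180 n 32 t 0.0059 z80 0.0687
s -0.150 n 229 t -0.0010 z80 0.0694
s -0.120 n 114 t 0.0029 z80 0.0692
s -0.090 n 102 t 0.0010 z80 0.0685
s -0.060 n 97 t -0.0001 z80 0.0676
s -0.030 n 94 t -0.0015 z80 0.0668
s 0.000 n 87 t -0.0025 z80 0.0657
s 0.030 n 85 t -0.0052 z80 0.0653
s 0.060 n 76 t -0.0061 z80 0.0644
s 0.090 n 74 t -0.0081 z80 0.0631
s 0.120 n 80 t -0.0095 z80 0.0629
s 0.150 n 54 t -0.0098 z80 0.0616
s range [-0.16813828  0.14843113]
9.65 [0.54562787 0.05068317 0.07984043] [-0.24079762  0.24322603  0.66970832] 7.08210360943225e-05
```

carry_out(deltas=[{"tx": 0, "ty": 0, "tz": -0.1, "wx": 0, "wy": 0, "wz": 0, "jaw": 255}, {"tx": 0, "ty": 0, "tz": -0.1, "wx": 0, "wy": 0, "wz": 0, "jaw": 255}, {"tx": 0, "ty": 0, "tz": -0.1, "wx": 0, "wy": 0, "wz": 0, "jaw": 255}, {"tx": 0, "ty": 0, "tz": 0, "wx": 0, "wy": 0, "wz": 0, "jaw": 255}])

```text
clock: 9.98
eef_pos: [0.5454, 0.0509, 0.0765]
tool_rot: [-2.383, -2.047, 0.0]
contact_force: [-0.6, -0.2, 0.3]
finger_gap: 0.0002
```

carry_out(deltas=[{"tx": 0, "ty": 0, "tz": -0.05, "wx": 0, "wy": 0, "wz": 0, "jaw": 255}, {"tx": 0, "ty": 0, "tz": 0, "wx": 0, "wy": 0, "wz": 0, "jaw": 255}])

```text
clock: 10.15
eef_pos: [0.5455, 0.0509, 0.0761]
tool_rot: [-2.383, -2.047, 0.0]
contact_force: [-0.9, 0.4, -0.0]
finger_gap: 0.0
```

carry_out(deltas=[{"tx": 0, "ty": 0, "tz": -0.04, "wx": 0, "wy": 0, "wz": 0, "jaw": 255}, {"tx": 0, "ty": 0, "tz": 0, "wx": 0, "wy": 0, "wz": 0, "jaw": 255}])

```text
clock: 10.32
eef_pos: [0.5456, 0.0509, 0.0758]
tool_rot: [2.383, 2.047, 0.0]
contact_force: [-0.1, -0.0, 1.6]
finger_gap: 0.0001
```

carry_out(deltas=[{"tx": 0, "ty": 0, "tz": -0.03, "wx": 0, "wy": 0, "wz": 0, "jaw": 255}, {"tx": 0, "ty": 0, "tz": 0, "wx": 0, "wy": 0, "wz": 0, "jaw": 255}])

```text
clock: 10.48
eef_pos: [0.5456, 0.0509, 0.0757]
tool_rot: [2.383, 2.047, 0.0]
contact_force: [-0.3, -0.2, 2.9]
finger_gap: -0.0001
```

carry_out(deltas=[{"tx": 0, "ty": 0, "tz": -0.03, "wx": 0, "wy": 0, "wz": 0, "jaw": 255}, {"tx": 0, "ty": 0, "tz": 0, "wx": 0, "wy": 0, "wz": 0, "jaw": 255}])

```text
clock: 10.65
eef_pos: [0.5456, 0.0509, 0.0756]
tool_rot: [2.383, 2.047, 0.0]
contact_force: [-2.4, 0.4, 6.2]
finger_gap: -0.0002
```

carry_out(deltas=[{"tx": 0, "ty": 0, "tz": -0.02, "wx": 0, "wy": 0, "wz": 0, "jaw": 255}, {"tx": 0, "ty": 0, "tz": 0, "wx": 0, "wy": 0, "wz": 0, "jaw": 255}, {"tx": 0, "ty": 0, "tz": 0, "wx": 0, "wy": 0, "wz": 0, "jaw": 255}, {"tx": 0, "ty": 0, "tz": 0, "wx": 0, "wy": 0, "wz": 0, "jaw": 255}, {"tx": 0, "ty": 0, "tz": 0, "wx": 0, "wy": 0, "wz": 0, "jaw": 255}])

```text
clock: 11.07
eef_pos: [0.5457, 0.0509, 0.0755]
tool_rot: [2.383, 2.047, 0.0]
contact_force: [-2.2, 0.3, 8.0]
finger_gap: 0.0001
```

```bash
python3 bar.py
```

```text
s -0.180 n 30 t 0.0057 z80 0.0744
s -0.150 n 246 t 0.0010 z80 0.0738
s -0.120 n 109 t 0.0035 z80 0.0729
s -0.090 n 100 t 0.0014 z80 0.0710
s -0.060 n 92 t 0.0008 z80 0.0695
s -0.030 n 91 t -0.0020 z80 0.0677
s 0.000 n 84 t -0.0026 z80 0.0661
s 0.030 n 74 t -0.0052 z80 0.0642
s 0.060 n 75 t -0.0056 z80 0.0629
s 0.090 n 65 t -0.0080 z80 0.0611
s 0.120 n 84 t -0.0093 z80 0.0596
s 0.150 n 52 t -0.0063 z80 0.0577
s range [-0.16759141  0.14926429]
11.1167 [0.54566192 0.05088067 0.07551723] [-3.26815346 -0.21453805  9.04143122] 0.00016928153360253718
```

Left press done: about 8 N held with the bar tilted about 0.052 rad. Now the right end.

carry_out(deltas=[{"tx": 0, "ty": 0, "tz": 0.2, "wx": 0, "wy": 0, "wz": 0, "jaw": 255}, {"tx": 0, "ty": 0, "tz": 1.0, "wx": 0, "wy": 0, "wz": 0, "jaw": 255}, {"tx": 0, "ty": 0, "tz": 2.0, "wx": 0, "wy": 0, "wz": 0, "jaw": 255}, {"tx": 0, "ty": 0, "tz": 1.0, "wx": 0, "wy": 0, "wz": 0, "jaw": 255}, {"tx": -0.3, "ty": -3, "tz": 0, "wx": 0, "wy": 0, "wz": 0, "jaw": 255}, {"tx": -0.3, "ty": -3, "tz": 0, "wx": 0, "wy": 0, "wz": 0, "jaw": 255}, {"tx": -0.3, "ty": -3, "tz": 0, "wx": 0, "wy": 0, "wz": 0, "jaw": 255}, {"tx": -0.3, "ty": -3, "tz": 0, "wx": 0, "wy": 0, "wz": 0, "jaw": 255}])

```text
clock: 11.78
eef_pos: [0.5336, -0.0703, 0.1177]
tool_rot: [2.382, 2.047, 0.001]
contact_force: [0.4, 0.2, -0.6]
finger_gap: -0.0001
```

carry_out(deltas=[{"tx": -0.3, "ty": -3, "tz": 0, "wx": 0, "wy": 0, "wz": 0, "jaw": 255}, {"tx": -0.3, "ty": -3, "tz": 0, "wx": 0, "wy": 0, "wz": 0, "jaw": 255}, {"tx": -0.3, "ty": -3, "tz": 0, "wx": 0, "wy": 0, "wz": 0, "jaw": 255}, {"tx": -0.3, "ty": -3, "tz": 0, "wx": 0, "wy": 0, "wz": 0, "jaw": 255}, {"tx": -0.3, "ty": -3, "tz": 0, "wx": 0, "wy": 0, "wz": 0, "jaw": 255}, {"tx": -0.3, "ty": -2.9, "tz": 0, "wx": 0, "wy": 0, "wz": 0, "jaw": 255}, {"tx": 0, "ty": 0, "tz": 0, "wx": 0, "wy": 0, "wz": 0, "jaw": 255}, {"tx": 0, "ty": 0, "tz": 0, "wx": 0, "wy": 0, "wz": 0, "jaw": 255}])

```text
clock: 12.45
eef_pos: [0.5155, -0.2495, 0.1174]
tool_rot: [2.385, 2.043, 0.001]
contact_force: [-0.5, -0.2, 0.6]
finger_gap: -0.0001
```

```bash
python3 bar.py
```

```text
s -0.180 n 31 t 0.0062 z80 0.0701
s -0.150 n 220 t -0.0005 z80 0.0701
s -0.120 n 110 t 0.0032 z80 0.0695
s -0.090 n 107 t 0.0016 z80 0.0687
s -0.060 n 99 t -0.0009 z80 0.0680
s -0.030 n 84 t -0.0003 z80 0.0670
s 0.000 n 86 t -0.0023 z80 0.0659
s 0.030 n 85 t -0.0054 z80 0.0650
s 0.060 n 76 t -0.0057 z80 0.0640
s 0.090 n 72 t -0.0086 z80 0.0629
s 0.120 n 79 t -0.0077 z80 0.0624
s 0.150 n 79 t -0.0106 z80 0.0607
s range [-0.16832536  0.15812587]
12.5 [ 0.51540147 -0.24835837  0.11722372] [-0.29591146  0.29130505 -1.5056941 ] 6.807393552740283e-05
```

carry_out(deltas=[{"tx": 0, "ty": 0, "tz": -1.2, "wx": 0, "wy": 0, "wz": 0, "jaw": 255}, {"tx": 0, "ty": 0, "tz": -0.8, "wx": 0, "wy": 0, "wz": 0, "jaw": 255}, {"tx": 0, "ty": 0, "tz": -0.4, "wx": 0, "wy": 0, "wz": 0, "jaw": 255}, {"tx": 0, "ty": 0, "tz": -0.3, "wx": 0, "wy": 0, "wz": 0, "jaw": 255}, {"tx": 0, "ty": 0, "tz": -0.2, "wx": 0, "wy": 0, "wz": 0, "jaw": 255}, {"tx": 0, "ty": 0, "tz": -0.2, "wx": 0, "wy": 0, "wz": 0, "jaw": 255}, {"tx": 0, "ty": 0, "tz": -0.2, "wx": 0, "wy": 0, "wz": 0, "jaw": 255}, {"tx": 0, "ty": 0, "tz": -0.2, "wx": 0, "wy": 0, "wz": 0, "jaw": 255}])

```text
clock: 13.17
eef_pos: [0.5157, -0.2481, 0.082]
tool_rot: [2.383, 2.047, 0.0]
contact_force: [0.3, -1.0, -0.3]
finger_gap: -0.0
```

carry_out(deltas=[{"tx": 0, "ty": 0, "tz": -0.2, "wx": 0, "wy": 0, "wz": 0, "jaw": 255}, {"tx": 0, "ty": 0, "tz": -0.15, "wx": 0, "wy": 0, "wz": 0, "jaw": 255}, {"tx": 0, "ty": 0, "tz": -0.1, "wx": 0, "wy": 0, "wz": 0, "jaw": 255}, {"tx": 0, "ty": 0, "tz": -0.1, "wx": 0, "wy": 0, "wz": 0, "jaw": 255}, {"tx": 0, "ty": 0, "tz": 0, "wx": 0, "wy": 0, "wz": 0, "jaw": 255}, {"tx": 0, "ty": 0, "tz": 0, "wx": 0, "wy": 0, "wz": 0, "jaw": 255}])

```text
clock: 13.67
eef_pos: [0.5156, -0.2482, 0.0765]
tool_rot: [-2.383, -2.047, -0.0]
contact_force: [-0.3, 0.3, 0.0]
finger_gap: 0.0001
```

carry_out(deltas=[{"tx": 0, "ty": 0, "tz": -0.05, "wx": 0, "wy": 0, "wz": 0, "jaw": 255}, {"tx": 0, "ty": 0, "tz": 0, "wx": 0, "wy": 0, "wz": 0, "jaw": 255}])

```text
clock: 13.83
eef_pos: [0.5156, -0.2482, 0.0761]
tool_rot: [2.383, 2.047, 0.0]
contact_force: [-0.4, -0.2, 0.2]
finger_gap: 0.0
```

carry_out(deltas=[{"tx": 0, "ty": 0, "tz": -0.05, "wx": 0, "wy": 0, "wz": 0, "jaw": 255}, {"tx": 0, "ty": 0, "tz": 0, "wx": 0, "wy": 0, "wz": 0, "jaw": 255}])

```text
clock: 14.0
eef_pos: [0.5157, -0.2482, 0.0758]
tool_rot: [2.383, 2.047, 0.0]
contact_force: [-1.2, 0.6, 4.6]
finger_gap: -0.0001
```

carry_out(deltas=[{"tx": 0, "ty": 0, "tz": -0.04, "wx": 0, "wy": 0, "wz": 0, "jaw": 255}, {"tx": 0, "ty": 0, "tz": 0, "wx": 0, "wy": 0, "wz": 0, "jaw": 255}, {"tx": 0, "ty": 0, "tz": 0, "wx": 0, "wy": 0, "wz": 0, "jaw": 255}])

```text
clock: 14.25
eef_pos: [0.5157, -0.2483, 0.0758]
tool_rot: [2.383, 2.047, 0.0]
contact_force: [-1.8, 1.2, 8.3]
finger_gap: -0.0001
```

carry_out(deltas=[{"tx": 0, "ty": 0, "tz": 0, "wx": 0, "wy": 0, "wz": 0, "jaw": 255}, {"tx": 0, "ty": 0, "tz": 0, "wx": 0, "wy": 0, "wz": 0, "jaw": 255}, {"tx": 0, "ty": 0, "tz": 0, "wx": 0, "wy": 0, "wz": 0, "jaw": 255}, {"tx": 0, "ty": 0, "tz": 0, "wx": 0, "wy": 0, "wz": 0, "jaw": 255}])

```text
clock: 14.58
eef_pos: [0.5157, -0.2482, 0.0758]
tool_rot: [2.383, 2.047, 0.0]
contact_force: [-2.4, 1.0, 7.8]
finger_gap: -0.0002
```

```bash
python3 bar.py
```

```text
s -0.180 n 25 t 0.0061 z80 0.0573
s -0.150 n 120 t -0.0061 z80 0.0562
s -0.120 n 54 t -0.0049 z80 0.0602
s -0.090 n 53 t -0.0067 z80 0.0612
s -0.060 n 48 t -0.0086 z80 0.0633
s -0.030 n 93 t -0.0011 z80 0.0648
s 0.000 n 92 t -0.0025 z80 0.0663
s 0.030 n 86 t -0.0048 z80 0.0685
s 0.060 n 83 t -0.0061 z80 0.0698
s 0.090 n 79 t -0.0057 z80 0.0715
s 0.120 n 84 t -0.0099 z80 0.0732
s 0.150 n 82 t -0.0123 z80 0.0744
s range [-0.16861308  0.15810336]
14.6333 [ 0.5157332  -0.2482266   0.07578025] [-1.22088631  0.67626067  8.21822757] -0.0001686996398632907
```

Right press done: about 8 N, tilt about 0.05 rad. Now the middle.

carry_out(deltas=[{"tx": 0, "ty": 0, "tz": 0.2, "wx": 0, "wy": 0, "wz": 0, "jaw": 255}, {"tx": 0, "ty": 0, "tz": 1.0, "wx": 0, "wy": 0, "wz": 0, "jaw": 255}, {"tx": 0, "ty": 0, "tz": 2.0, "wx": 0, "wy": 0, "wz": 0, "jaw": 255}, {"tx": 0.33, "ty": 3, "tz": 0.5, "wx": 0, "wy": 0, "wz": 0, "jaw": 255}, {"tx": 0.33, "ty": 3, "tz": 0, "wx": 0, "wy": 0, "wz": 0, "jaw": 255}, {"tx": 0.33, "ty": 3, "tz": 0, "wx": 0, "wy": 0, "wz": 0, "jaw": 255}, {"tx": 0.33, "ty": 3, "tz": 0, "wx": 0, "wy": 0, "wz": 0, "jaw": 255}, {"tx": 0.33, "ty": 2.95, "tz": 0, "wx": 0, "wy": 0, "wz": 0, "jaw": 255}])

```text
clock: 15.3
eef_pos: [0.5322, -0.0974, 0.1128]
tool_rot: [2.383, 2.046, 0.001]
contact_force: [0.2, 0.1, 0.3]
finger_gap: 0.0002
```

carry_out(deltas=[{"tx": 0, "ty": 0, "tz": 0, "wx": 0, "wy": 0, "wz": 0, "jaw": 255}, {"tx": 0, "ty": 0, "tz": -1.2, "wx": 0, "wy": 0, "wz": 0, "jaw": 255}, {"tx": 0, "ty": 0, "tz": -0.8, "wx": 0, "wy": 0, "wz": 0, "jaw": 255}, {"tx": 0, "ty": 0, "tz": -0.4, "wx": 0, "wy": 0, "wz": 0, "jaw": 255}, {"tx": 0, "ty": 0, "tz": 0, "wx": 0, "wy": 0, "wz": 0, "jaw": 255}, {"tx": 0, "ty": 0, "tz": 0, "wx": 0, "wy": 0, "wz": 0, "jaw": 255}])

```text
clock: 15.8
eef_pos: [0.5315, -0.0995, 0.0874]
tool_rot: [-2.384, -2.045, 0.001]
contact_force: [-0.2, -0.3, 0.0]
finger_gap: 0.0
```

```bash
python3 bar.py
```

```text
s -0.180 n 30 t 0.0077 z80 0.0722
s -0.150 n 250 t -0.0004 z80 0.0724
s -0.120 n 115 t 0.0042 z80 0.0717
s -0.090 n 101 t 0.0021 z80 0.0704
s -0.060 n 96 t 0.0012 z80 0.0688
s -0.030 n 89 t -0.0011 z80 0.0675
s 0.000 n 66 t -0.0096 z80 0.0670
s 0.030 n 47 t -0.0119 z80 0.0644
s 0.060 n 59 t -0.0096 z80 0.0630
s 0.090 n 58 t -0.0116 z80 0.0618
s 0.120 n 64 t -0.0132 z80 0.0605
s 0.150 n 65 t -0.0125 z80 0.0590
s range [-0.16804127  0.15931782]
15.85 [ 0.53182827 -0.09941223  0.08779374] [ 0.42339814 -0.85370803 -0.21351893] 0.0001633517449205345
```

carry_out(deltas=[{"tx": 0, "ty": 0, "tz": -0.15, "wx": 0, "wy": 0, "wz": 0, "jaw": 255}, {"tx": 0, "ty": 0, "tz": -0.15, "wx": 0, "wy": 0, "wz": 0, "jaw": 255}, {"tx": 0, "ty": 0, "tz": -0.1, "wx": 0, "wy": 0, "wz": 0, "jaw": 255}, {"tx": 0, "ty": 0, "tz": -0.1, "wx": 0, "wy": 0, "wz": 0, "jaw": 255}, {"tx": 0, "ty": 0, "tz": 0, "wx": 0, "wy": 0, "wz": 0, "jaw": 255}])

```text
clock: 16.27
eef_pos: [0.5322, -0.0987, 0.0831]
tool_rot: [2.383, 2.047, 0.0]
contact_force: [-0.4, 0.6, 0.9]
finger_gap: 0.0001
```

carry_out(deltas=[{"tx": 0, "ty": 0, "tz": -0.05, "wx": 0, "wy": 0, "wz": 0, "jaw": 255}, {"tx": 0, "ty": 0, "tz": -0.05, "wx": 0, "wy": 0, "wz": 0, "jaw": 255}, {"tx": 0, "ty": 0, "tz": 0, "wx": 0, "wy": 0, "wz": 0, "jaw": 255}])

```text
clock: 16.52
eef_pos: [0.5322, -0.0987, 0.0822]
tool_rot: [2.383, 2.047, 0.0]
contact_force: [-0.6, -2.4, 4.0]
finger_gap: 0.0
```

carry_out(deltas=[{"tx": 0, "ty": 0, "tz": -0.05, "wx": 0, "wy": 0, "wz": 0, "jaw": 255}, {"tx": 0, "ty": 0, "tz": -0.05, "wx": 0, "wy": 0, "wz": 0, "jaw": 255}, {"tx": 0, "ty": 0, "tz": 0, "wx": 0, "wy": 0, "wz": 0, "jaw": 255}])

```text
clock: 16.77
eef_pos: [0.5322, -0.0987, 0.0811]
tool_rot: [2.383, 2.047, 0.0]
contact_force: [-0.5, -1.4, 4.7]
finger_gap: 0.0004
```

carry_out(deltas=[{"tx": 0, "ty": 0, "tz": -0.05, "wx": 0, "wy": 0, "wz": 0, "jaw": 255}, {"tx": 0, "ty": 0, "tz": -0.05, "wx": 0, "wy": 0, "wz": 0, "jaw": 255}, {"tx": 0, "ty": 0, "tz": -0.05, "wx": 0, "wy": 0, "wz": 0, "jaw": 255}, {"tx": 0, "ty": 0, "tz": -0.05, "wx": 0, "wy": 0, "wz": 0, "jaw": 255}, {"tx": 0, "ty": 0, "tz": 0, "wx": 0, "wy": 0, "wz": 0, "jaw": 255}])

```text
clock: 17.18
eef_pos: [0.5322, -0.0987, 0.079]
tool_rot: [2.383, 2.047, 0.0]
contact_force: [0.3, -1.9, 2.4]
finger_gap: -0.0003
```

```bash
python3 bar.py
```

```text
s -0.180 n 34 t 0.0089 z80 0.0610
s -0.150 n 198 t -0.0032 z80 0.0616
s -0.120 n 114 t 0.0035 z80 0.0619
s -0.090 n 107 t 0.0021 z80 0.0617
s -0.060 n 99 t -0.0007 z80 0.0618
s -0.030 n 91 t -0.0013 z80 0.0617
s 0.000 n 60 t -0.0091 z80 0.0650
s 0.030 n 48 t -0.0116 z80 0.0615
s 0.060 n 49 t -0.0128 z80 0.0611
s 0.090 n 42 t -0.0129 z80 0.0613
s 0.120 n 56 t -0.0164 z80 0.0608
s 0.150 n 71 t -0.0149 z80 0.0607
s range [-0.16863091  0.15986355]
17.2333 [ 0.53217328 -0.09869367  0.07900685] [ 0.74238815 -1.92081706  2.79875623] 4.126013607397391e-05
```

The bar is level and the pad is following down; its top reads 0.0617, against about 0.0576 when level. I'll continue.

carry_out(deltas=[{"tx": 0, "ty": 0, "tz": -0.05, "wx": 0, "wy": 0, "wz": 0, "jaw": 255}, {"tx": 0, "ty": 0, "tz": -0.05, "wx": 0, "wy": 0, "wz": 0, "jaw": 255}, {"tx": 0, "ty": 0, "tz": -0.05, "wx": 0, "wy": 0, "wz": 0, "jaw": 255}, {"tx": 0, "ty": 0, "tz": -0.05, "wx": 0, "wy": 0, "wz": 0, "jaw": 255}, {"tx": 0, "ty": 0, "tz": 0, "wx": 0, "wy": 0, "wz": 0, "jaw": 255}])

```text
clock: 17.65
eef_pos: [0.5321, -0.0987, 0.077]
tool_rot: [2.383, 2.047, 0.0]
contact_force: [0.3, -2.0, 2.7]
finger_gap: -0.0001
```

carry_out(deltas=[{"tx": 0, "ty": 0, "tz": -0.05, "wx": 0, "wy": 0, "wz": 0, "jaw": 255}, {"tx": 0, "ty": 0, "tz": -0.05, "wx": 0, "wy": 0, "wz": 0, "jaw": 255}, {"tx": 0, "ty": 0, "tz": 0, "wx": 0, "wy": 0, "wz": 0, "jaw": 255}])

```text
clock: 17.9
eef_pos: [0.5322, -0.0987, 0.076]
tool_rot: [2.383, 2.047, 0.0]
contact_force: [1.1, -2.3, 3.2]
finger_gap: -0.0001
```

carry_out(deltas=[{"tx": 0, "ty": 0, "tz": -0.05, "wx": 0, "wy": 0, "wz": 0, "jaw": 255}, {"tx": 0, "ty": 0, "tz": 0, "wx": 0, "wy": 0, "wz": 0, "jaw": 255}])

```text
clock: 18.07
eef_pos: [0.5322, -0.0987, 0.0756]
tool_rot: [2.383, 2.047, 0.0]
contact_force: [2.0, -2.3, 3.3]
finger_gap: 0.0002
```

carry_out(deltas=[{"tx": 0, "ty": 0, "tz": -0.04, "wx": 0, "wy": 0, "wz": 0, "jaw": 255}, {"tx": 0, "ty": 0, "tz": 0, "wx": 0, "wy": 0, "wz": 0, "jaw": 255}])

```text
clock: 18.23
eef_pos: [0.5321, -0.0987, 0.0752]
tool_rot: [2.383, 2.047, 0.0]
contact_force: [0.1, -2.9, 4.6]
finger_gap: 0.0003
```

carry_out(deltas=[{"tx": 0, "ty": 0, "tz": -0.04, "wx": 0, "wy": 0, "wz": 0, "jaw": 255}, {"tx": 0, "ty": 0, "tz": 0, "wx": 0, "wy": 0, "wz": 0, "jaw": 255}])

```text
clock: 18.4
eef_pos: [0.5322, -0.0987, 0.0752]
tool_rot: [2.383, 2.047, 0.0]
contact_force: [-0.6, -3.1, 10.1]
finger_gap: 0.0002
```

carry_out(deltas=[{"tx": 0, "ty": 0, "tz": -0.04, "wx": 0, "wy": 0, "wz": 0, "jaw": 255}, {"tx": 0, "ty": 0, "tz": 0, "wx": 0, "wy": 0, "wz": 0, "jaw": 255}])

```text
clock: 18.57
eef_pos: [0.5322, -0.0987, 0.0752]
tool_rot: [2.383, 2.047, 0.0]
contact_force: [-3.3, -1.7, 14.9]
finger_gap: 0.0002
```

```bash
python3 bar.py
```

```text
s -0.180 n 32 t 0.0092 z80 0.0567
s -0.150 n 199 t -0.0040 z80 0.0577
s -0.120 n 119 t 0.0047 z80 0.0578
s -0.090 n 104 t 0.0030 z80 0.0578
s -0.060 n 105 t 0.0007 z80 0.0577
s -0.030 n 96 t -0.0010 z80 0.0577
s 0.000 n 57 t -0.0084 z80 0.0636
s 0.030 n 46 t -0.0123 z80 0.0581
s 0.060 n 49 t -0.0127 z80 0.0572
s 0.090 n 45 t -0.0140 z80 0.0578
s 0.120 n 48 t -0.0164 z80 0.0574
s 0.150 n 70 t -0.0142 z80 0.0574
s range [-0.16831627  0.16027155]
18.6167 [ 0.53217142 -0.09870029  0.07517784] [-2.42269616 -2.13673009 13.67331079] -7.435404237767928e-06
```

Hard stop: the TCP stays at 0.0752 while the force rises to 15 N. The bar top is 0.0577 all along, so it rests on the steel pads. I'll hold briefly, then lift away.

carry_out(deltas=[{"tx": 0, "ty": 0, "tz": 0, "wx": 0, "wy": 0, "wz": 0, "jaw": 255}, {"tx": 0, "ty": 0, "tz": 0, "wx": 0, "wy": 0, "wz": 0, "jaw": 255}, {"tx": 0, "ty": 0, "tz": 0, "wx": 0, "wy": 0, "wz": 0, "jaw": 255}, {"tx": 0, "ty": 0, "tz": 0, "wx": 0, "wy": 0, "wz": 0, "jaw": 255}])

```text
clock: 18.95
eef_pos: [0.5322, -0.0987, 0.0752]
tool_rot: [2.383, 2.047, 0.0]
contact_force: [-1.8, -2.1, 14.6]
finger_gap: 0.0
```

carry_out(deltas=[{"tx": 0, "ty": 0, "tz": 0.1, "wx": 0, "wy": 0, "wz": 0, "jaw": 255}, {"tx": 0, "ty": 0, "tz": 0.2, "wx": 0, "wy": 0, "wz": 0, "jaw": 255}, {"tx": 0, "ty": 0, "tz": 1, "wx": 0, "wy": 0, "wz": 0, "jaw": 255}, {"tx": 0, "ty": 0, "tz": 2.5, "wx": 0, "wy": 0, "wz": 0, "jaw": 255}, {"tx": 0, "ty": 0, "tz": 2.5, "wx": 0, "wy": 0, "wz": 0, "jaw": 255}, {"tx": 0, "ty": 0, "tz": 2.5, "wx": 0, "wy": 0, "wz": 0, "jaw": 255}, {"tx": 0, "ty": 0, "tz": 0, "wx": 0, "wy": 0, "wz": 0, "jaw": 255}, {"tx": 0, "ty": 0, "tz": 0, "wx": 0, "wy": 0, "wz": 0, "jaw": 255}])

```text
clock: 19.62
eef_pos: [0.5328, -0.0986, 0.164]
tool_rot: [2.382, 2.046, 0.003]
contact_force: [-0.7, -1.2, -0.1]
finger_gap: -0.0002
```

```bash
python3 bar.py e.png
```

```text
s -0.180 n 33 t 0.0083 z80 0.0572
s -0.150 n 200 t -0.0033 z80 0.0574
s -0.120 n 114 t 0.0033 z80 0.0577
s -0.090 n 111 t 0.0024 z80 0.0576
s -0.060 n 99 t 0.0006 z80 0.0577
s -0.030 n 97 t -0.0018 z80 0.0579
s 0.000 n 86 t -0.0029 z80 0.0575
s 0.030 n 81 t -0.0034 z80 0.0577
s 0.060 n 79 t -0.0053 z80 0.0573
s 0.090 n 75 t -0.0075 z80 0.0579
s 0.120 n 81 t -0.0084 z80 0.0571
s 0.150 n 86 t -0.0080 z80 0.0571
s range [-0.16801754  0.15944637]
19.6667 [ 0.53190928 -0.0985023   0.16274139] [-1.35668327  1.36770804 -0.34259539] -0.0003844742942591158
```

View pics/e.png

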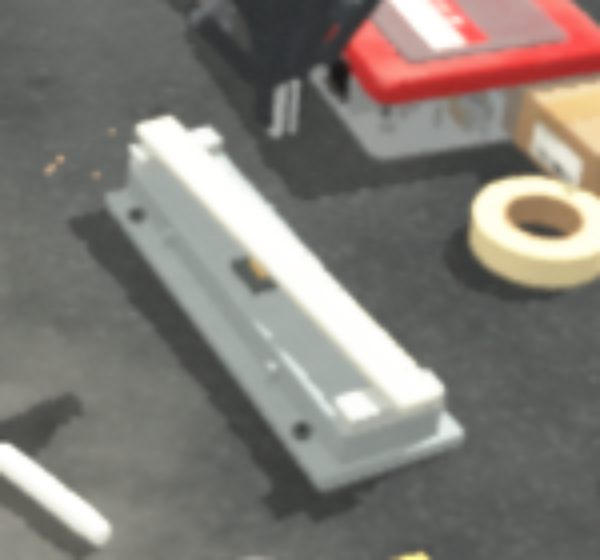

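The bar lies flat across all three pads, from (155,130) to (420,395), with the gripper clear. Handing in.

```bash
python3 -c "
from rig import robot
print(robot.hand_in())"
```

```text
the job is handed in; nothing more can be done
None
```

The job is handed in: the straightedge lies flat and free across all three pads, and the brass pad is pressed in level. `hand_in` gave no verdict, so the success of each judged step is my reading of the sensors.

- **Laying:** I set the bar on the proud brass pad with about 2 N and let go. The pad stood about 8 mm proud, and the bar lay about 0.06 rad off the pad line.
- **Rocking:** I pressed the left end, then the right, each with about 8 N held for more than 0.3 s. The bar tilted about 0.05 rad each way. At both presses the bar's top over the brass pad read about 0.066, as before pressing, so the pad had not moved noticeably.
- **Levelling:** I pressed the middle until the bar stopped on the steel pads. The tool stayed at 0.0752 m while the force rose to about 15 N, which I held for about 0.3 s.

**Last check (side camera):**
- The bar's top read 0.057–0.058 m along its whole length, so it is level.
- Its centre is about 5 mm from the base's middle and its yaw is about 0.05 rad.
- The gripper was clear, with the tool about 9 cm above its pressing height.
- The brass pad's height was never measured directly. That it is level follows from the hard stop and the bar lying flat.
- I did not re-measure the bearing and clevis at the end, but the arm never came near them.

The final press stopped about 0.4 mm higher than I had worked out from the end presses. That is within the camera and tilt error, and no check failed.

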